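Point and check a sample transfer

ROBOT

A 7-joint arm with a two-finger parallel gripper is mounted at the origin on the work surface. World frame = base frame: x ahead of the robot, y to its left, z up, the work surface at z = 0. Lengths are in m, angles in rad, forces in N, time in s.
With the tool pointing down it reaches from about 0.4 to 0.85 m from the base axis. Payload 4.5 kg.
Tool frame: the origin (TCP) lies between the finger pads, 19 mm behind the fingertips; this is the grasp point; z points along the fingers, y is the line along which they close (so a half turn about z gives the same grasp; the last joint's range is limited). The gripper opens to 88 mm and grips with 3 to 60 N. Pads are 18 mm wide; open, the fingers measure 123 mm over their backs; the gripper's body (75 mm by 187 mm) begins 45 mm behind the grasp point.
Start: joints at [1.291, 0.689, -0.195, 1.565, 0.157, 0.902, -0.215], TCP at [0.193, -0.594, 0.257] pointing down, gripper open.
Joint ranges: [-3.01, 3.01], [-0.46, 2.08], [-1.47, 1.51], [0.13, 2.56], [-1, 4.14], [0.04, 2.09], [-2.66, 2.66]. Speed limits (rad/s): [2.57, 2.57, 3.14, 3.14, 3.14, 3.14, 3.14].

INTERFACE

Orientations are given as a unit quaternion [x, y, z, w].
In Python, from plant import r gives the robot as it stands. The module is installed in compiled form; this text tells all that it offers.
- The arm moves only by the shell command python3 -m pendant 'ROWS' [FORCE]. ROWS is JSON, one flat list of numbers, 7 for each row, row after row: the opening, from 0 (shut) to 1 (fully open), then the shift along the tool's x, y, z scaled (see below), then the turn, a rotation vector about the tool's x, y, z scaled (see below). A call has 1 to 12 rows; each row is the pose to reach, as a shift and turn from the pose commanded when the call began, along the tool's axes at that moment; what a row does not reach only later rows make up. The controller multiplies each number of a shift by 0.15 m and each number of a turn by pi/2 rad. A row lasts 1/10 s, in which the tool goes at most 50 mm and 8.59 degrees, less where a joint would pass 70% of its speed; a pose out of reach is approached as far as the arm can. A call with a number of a shift or a turn outside -1 to 1 is refused whole. A call with a gripper value outside its range is refused whole. The fingers move at their own pace and stop on an object; FORCE is the grip in N (left out, the last holds). Time passes only in rows, so rows that repeat a pose let the fingers close. It gives the time, the measured TCP pose, the force, the opening and the grip force at its end, in the units of the state.
- r.get_state(): the state, without advancing time (a new reading comes with each control period).
- r.snapshot(name): name is "scene" or "top" or "wrist"; returns a dict with "img" (420x560x3 uint8, red, green, blue), "mtx" (3x3 intrinsics, pixels), "k1" (the pictures are not rectified: a ray, as slopes to the right and down, at radius r is drawn at 1 + k1 r^2 times it, then the intrinsics apply), "cam_to_world" (4x4, takes a point from camera to world coordinates). Camera axes: x right, y up, looking along -z (the intrinsics and any distortion apply to the point x, -y, -z); pixel columns grow to the right and rows downward; lengths in m; the calibration is good to about 2 mm. A picture is of the moment at which its call begins. There is no depth.
- r.finish_job(): hands the job in; it is judged then, once.
The state is a dict: "clock": time; "q": joint angles; "qd": joint speeds; "joint_torque": joint torques, N m; "tool_pos": TCP position; "eef_rot": TCP orientation; "contact_force": force on the tool from outside, world axes, zero at the start; "moment": the same for the moment, N m; "opening": opening from 0.0 (shut) to 1.0 (fully open); "finger_force": force on a finger pad.
Only numpy, scipy, OpenCV 4.12 (cv2) and the standard library are available. Lean on these libraries where they do the work, as an engineer would, in place of code of your own. Each camera call takes 0.05 s, during which the arm holds its last target. There are 200 camera calls.

TASK

Do the point-and-check before a sample transfer: with the gripper pointing straight down, point at the one tall tube in the rack, fingertips a couple of centimetres above its cap, and stay there for about two seconds; then point in the same way at the well nearest the cut-off corner of the well plate for about two seconds. Then gently push the toggle lever on the grey check-off box all the way over to its other side with the fingertips, and move clear of it. Do not touch the rack, the tubes or the plate, pick nothing up, leave the other things where they are, and do not move the lever before both have been pointed at.

Things in the scene. Friction and masses are not known exactly. Their poses are not given: they have to be found in the camera images.
- tall_tube: the tall tube: clear tube 17 mm in diameter with a white screw cap (22 mm in diameter, 14 mm tall), 118 mm in all, standing upright and loose in one of the rack's openings; cap top about 124 mm above the bench. Origin: centre of its foot, 6 mm above the bench; z along the tube
- tall_tube_top (a point): centre of the top of the tall tube's cap, where to point; z up. The tube leans by up to 3 degrees
- short_tube0: a short tube of the same make (same diameters and cap), 68 mm in all, standing in another opening of the rack, cap top about 74 mm above the bench; not to be touched. Origin: centre of its foot
- short_tube1: a short tube of the same make (same diameters and cap), 68 mm in all, standing in another opening of the rack, cap top about 74 mm above the bench; not to be touched. Origin: centre of its foot
- short_tube2: a short tube of the same make (same diameters and cap), 68 mm in all, standing in another opening of the rack, cap top about 74 mm above the bench; not to be touched. Origin: centre of its foot
- short_tube3: a short tube of the same make (same diameters and cap), 68 mm in all, standing in another opening of the rack, cap top about 74 mm above the bench; not to be touched. Origin: centre of its foot
- short_tube4: a short tube of the same make (same diameters and cap), 68 mm in all, standing in another opening of the rack, cap top about 74 mm above the bench; not to be touched. Origin: centre of its foot
- rack: grey plastic tube rack fixed to the bench, 74 mm (x) by 160 mm (y), 50 mm tall, with 2 rows of 5 square openings 19 mm wide at 30 mm pitch, six of them holding tubes. Origin: centre of its underside
- plate: grey 12-well plate, 127 mm (x) by 85 mm (y), 20 mm tall, lying loose on the tray, with 4 by 3 round white-floored wells 21 mm across at 25 mm pitch; the corner at its own +x, +y is cut off (18 mm) and the other three are square. It may lie at any yaw. Origin: centre of its underside
- corner_well (a point): centre of the mouth of the well nearest the cut-off corner, on the plate's top face 20 mm above the bench (x 37.5, y 25 mm from the plate's centre); z up
- check_box: grey check-off box fixed to the bench, 110 mm (x) by 85 mm (y), 40 mm tall, with a black window on the +x half of its top and the toggle lever at the middle. Origin: centre of its underside; the lever swings towards the box's own +x, which points away from the robot within 35 degrees
- toggle_tip (a point): centre of the black ball (22 mm in diameter) at the end of the toggle lever; 50 mm from the hinge, which is a y axis at the middle of the box's top, 40 mm above the bench. At joint 0 the ball is 24 mm to the box's -x and 84 mm above the bench, at mid-swing 90 mm above the bench, at joint 1.0 it is 24 mm to +x and 84 mm above the bench
- toggle (a joint): angle of the toggle lever (rad): 0 leans towards the box's -x (the robot's side), 1.0 is fully over at its +x stop; starts between 0 and 0.25; about 1.2 N at the ball moves it (friction only, no spring) and it stays where it is left
- vial_a: small amber vial, 22 mm in diameter, 38 mm tall, standing between the work pieces; a bystander. Origin: centre of its underside
- vial_b: a second amber vial like it, on the other side
- beaker: clear beaker, 80 mm across, 95 mm tall, at the tray's far edge; a bystander
- reagent: glass bottle with a blue cap, 68 mm across, 140 mm tall, at the tray's far edge; a bystander
- tub: white tub, 66 mm across, 70 mm tall, at the tray's far edge; a bystander
- marker: green marker pen lying flat, 12 mm thick, 130 mm long, at the tray's far edge; a bystander
Not all that is in view belongs to the job. Leave any green, orange or purple look-alike of the check_box alone.

How it is judged:
On the way, in this order (a step that is already met when the one before it is completed fails the run):
1. point at the tall tube: gripper down within 22 degrees, TCP within 12 mm sideways of the cap's centre, 18 to 75 mm above it, for 1.5 s (horizontal distance between the grasp point and tall_tube_top below 0.012 m and z of the grasp point in the frame of tall_tube_top between 0.018 and 0.075 m and angle between the grasp point's own z axis and vertical above 2.75 rad), for 1.5 s.
2. then the well by the cut corner: gripper down within 22 degrees, TCP within 12 mm sideways of its centre, 18 to 75 mm above its mouth, for 1.5 s, lever still below 0.4 (horizontal distance between the grasp point and corner_well below 0.012 m and z of the grasp point in the frame of corner_well between 0.018 and 0.075 m and angle between the grasp point's own z axis and vertical above 2.75 rad and value of joint toggle below 0.4 rad), for 1.5 s.
3. then the fingers push the lever past 0.85 (value of joint toggle above 0.85 rad and contact force between the fingers and check_box above 0.1 N), for 0.02 s.
At the end, for the whole second after the job is handed in: The lever is over (above 0.85 of 1.0 rad) and let go; the tubes stand upright in the rack and the plate lies flat, each within 10 mm of where it was; the bystanders are within 25 mm of where they were (value of joint toggle above 0.85 rad and contact force between each of the arm, the fingers and check_box below 0.1 N and distance of each of plate, tall_tube, short_tube0, short_tube1, short_tube2, short_tube3, short_tube4 from where it was at the start of the episode below 0.01 m and angle between each of plate, tall_tube, short_tube0, short_tube1, short_tube2, short_tube3, short_tube4's own z axis and vertical below 0.15 rad and distance of each of vial_a, vial_b, beaker, reagent, tub, marker from where it was at the start of the episode below 0.025 m); the robot touches nothing.
It fails at once if the robot touches the rack, a tube or the plate (over 0.3 N) (contact force between any of the fingers, the arm and rack above 0.3 N or contact force between any of the fingers, the arm and plate above 0.3 N or contact force between any of the fingers, the arm and tall_tube above 0.3 N or contact force between any of the fingers, the arm and short_tube0 above 0.3 N or contact force between any of the fingers, the arm and short_tube1 above 0.3 N or contact force between any of the fingers, the arm and short_tube2 above 0.3 N or contact force between any of the fingers, the arm and short_tube3 above 0.3 N or contact force between any of the fingers, the arm and short_tube4 above 0.3 N).
It fails at once if a tube or the plate is moved by more than 10 mm (distance of any of plate, tall_tube, short_tube0, short_tube1, short_tube2, short_tube3, short_tube4 from where it was at the start of the episode above 0.01 m).
It fails at once if the box or its lever is pushed with more than 40 N (contact force between any of the fingers, the arm and check_box above 40 N).
It fails at once if a bystander is moved by more than 25 mm (distance of any of vial_a, vial_b, beaker, reagent, tub, marker from where it was at the start of the episode above 0.025 m).
It also fails if it takes over 56 s, if anything falls off the work surface, if the arm or the gripper's body presses on something with over 40 N, if the wrist force passes 120 N, or if a joint passes its speed limit or range.

## Working session

There is one attempt and no reset: what is moved stays moved. The work goes in short steps, Python scripts to look and compute and a shell command to move; the robot and the scene stay as the last step left them, time stands still between calls to the robot, and variables do not carry over. Pictures are saved under pics/ and viewed, at most 10 in all, crops included, and the job is handed in when it is done.

```bash
mkdir -p pics; cat > h.py <<'E'
import numpy as np, cv2, pickle, os
from plant import r
from scipy.spatial.transform import Rotation as R
def snap(n,f):
    s=r.snapshot(n); pickle.dump(s,open(f+'.pkl','wb')); cv2.imwrite('pics/'+f+'.png',s['img'][:,:,::-1]); return s
def load(f): return pickle.load(open(f+'.pkl','rb'))
def ray(s,uv):
    K=np.array(s['mtx']); k=s['k1']
    d=np.array([(uv[0]-K[0,2])/K[0,0],(uv[1]-K[1,2])/K[1,1]]); p=d.copy()
    for _ in range(30): p=d/(1+k*(p@p))
    T=np.array(s['cam_to_world']); return T[:3,3], T[:3,:3]@np.array([p[0],-p[1],-1])
def plane(s,uv,z):
    o,d=ray(s,uv); return o+d*(z-o[2])/d[2]
def proj(s,P):
    T=np.array(s['cam_to_world']); c=T[:3,:3].T@(np.array(P)-T[:3,3]); p=np.array([c[0],-c[1]])/-c[2]
    p=p*(1+s['k1']*(p@p)); K=np.array(s['mtx']); return [K[0,0]*p[0]+K[0,2],K[1,1]*p[1]+K[1,2]]
def tri(obs):
    A=np.zeros((3,3));b=np.zeros(3)
    for s,uv in obs:
        o,d=ray(s,uv); d=d/np.linalg.norm(d); M=np.eye(3)-np.outer(d,d); A+=M;b+=M@o
    return np.linalg.solve(A,b)
def rows(P,yaw=None):
    "shift in scaled tool axes to world P"
    st=r.get_state(); Rt=R.from_quat(st['eef_rot']); print('shift',np.round(Rt.inv().apply(np.array(P)-st['tool_pos'])/.15,3),'tool axes\n',Rt.as_matrix().round(3))
E
python3 - <<'E'
from h import *
for n in('scene','top'):
    s=snap(n,n); print(n,np.round(s['cam_to_world'],3).tolist(),s['k1'])
st=r.get_state();print(st['clock'],st['tool_pos'],R.from_quat(st['eef_rot']).as_matrix().round(3))
E
```

```text
scene [[-0.707, -0.358, 0.61, 1.304], [0.707, -0.378, 0.598, 0.662], [0.017, 0.854, 0.52, 0.77], [0.0, 0.0, 0.0, 1.0]] -0.03358719802555335
top [[-0.006, 0.995, -0.103, 0.381], [-1.0, -0.005, 0.008, -0.113], [0.007, 0.103, 0.995, 1.375], [0.0, 0.0, 0.0, 1.0]] 0.024682390802528053
0.1 [ 0.19271264 -0.59400345  0.25670803] [[ 0.951  0.309 -0.001]
 [ 0.309 -0.951  0.001]
 [-0.    -0.002 -1.   ]]
```

View pics/scene.png

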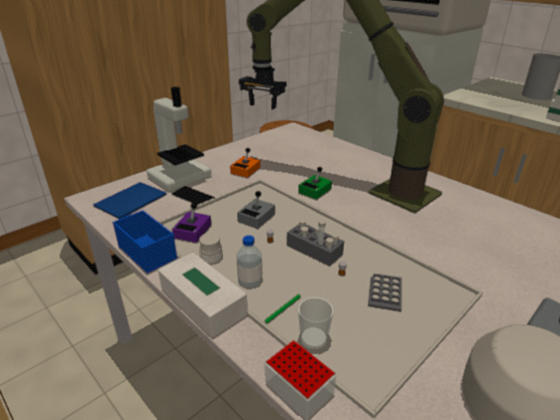

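View pics/top.png

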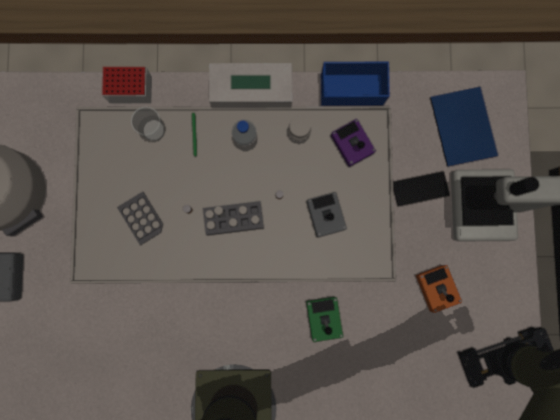

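Scene and top both show the rack (top 234,218), plate (141,217) and grey box (327,214). The purple, orange and green boxes are look-alikes. The tall tube is one of six caps, so I'll enlarge rack, plate and box.

```bash
python3 - <<'E'
from h import *
t=load('top')['img'];s=load('scene')['img']
f=lambda im,x,y,w,h,W,H:cv2.resize(im[y:y+h,x:x+w],(W,H),interpolation=cv2.INTER_CUBIC)
a=np.hstack([f(t,195,190,80,60,400,300),f(s,275,210,80,60,400,300)])
b=np.hstack([f(t,105,185,80,60,400,300),f(t,290,185,80,60,400,300)])
cv2.imwrite('pics/c1.png',np.vstack([a,b])[:,:,::-1])
E
```

```text
(no output)
```

View pics/c1.png

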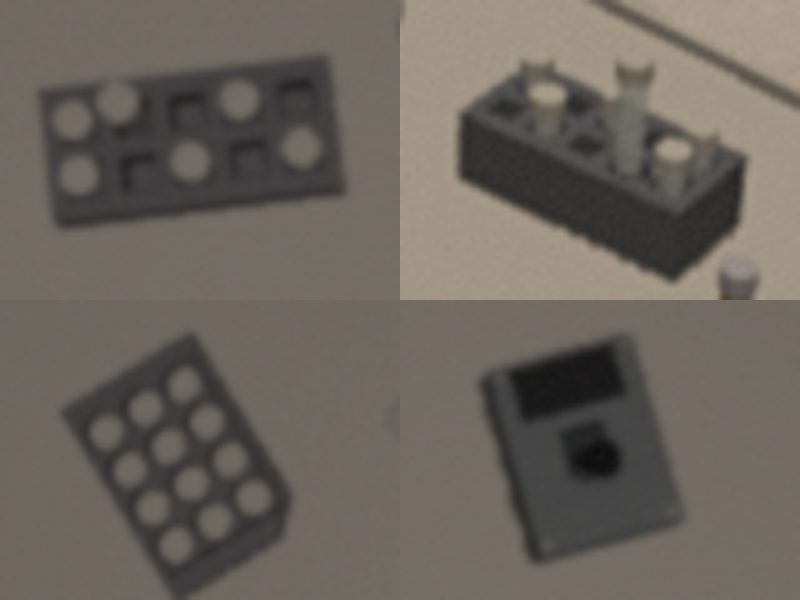

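Candidates for the tall tube are six caps. The only one displaced from its opening in top (about 218.6,210.4), and tall in scene (402,224), is the tall one. The plate's cut corner appears lower right in top (about 161,230), giving the well near (155.8,224.4). Now I'll measure and check the plate in the scene view.

```bash
python3 - <<'E'
from h import *
t=load('top');s=load('scene')
def blobs(im,x,y,w,h,thr,amin=15):
    g=cv2.cvtColor(im,cv2.COLOR_RGB2GRAY)[y:y+h,x:x+w]; g=cv2.resize(g,None,fx=4,fy=4,interpolation=cv2.INTER_CUBIC)
    n,l,st,c=cv2.connectedComponentsWithStats((g>thr).astype(np.uint8))
    return [((c[i]+.5)/4-.5+[x,y]).round(2).tolist()+[int(st[i,4])] for i in range(1,n) if amin*16<st[i,4]<90*16]
print('caps')
for b in blobs(t['img'],200,200,66,35,85): print(b,plane(t,b[:2],.124).round(4),plane(t,b[:2],.074).round(4))
print('wells')
for b in blobs(t['img'],115,190,50,55,85): print(b,plane(t,b[:2],.012).round(4))
print('scene wells')
for b in blobs(s['img'],362,270,45,42,100,5): print(b,plane(s,b[:2],.012).round(4))
# box outline and ball in top
g=cv2.cvtColor(t['img'],cv2.COLOR_RGB2GRAY)[185:245,300:355]
n,l,st,c=cv2.connectedComponentsWithStats((g<85).astype(np.uint8)); i=1+np.argmax(st[1:,4])
p=np.argwhere(l==i)[:,::-1]+[300,185]
bx=cv2.minAreaRect(p.astype(np.float32)); print('box',bx); print([plane(t,q,.04).round(3).tolist() for q in cv2.boxPoints(bx)])
print('ball',plane(t,(290+597/5-.4,185+158/5-.4),.085).round(4))
for nm,uv in(('cap scene',(275+(635-400)/5-.4,210+72/5-.4)),('ball scene',(258,194.5))): print(nm,plane(s,uv,.12 if 'cap' in nm else .085).round(4))
f=lambda im,x,y,w,h,W,H:cv2.resize(im[y:y+h,x:x+w],(W,H),interpolation=cv2.INTER_CUBIC)
cv2.imwrite('pics/c2.png',np.hstack([f(s['img'],361,267,50,50,400,400),f(s['img'],232,182,50,50,400,400)])[:,:,::-1])
E
```

```text
caps
[242.34, 209.37, 727] [ 0.5291 -0.0303  0.124 ] [ 0.535 -0.027  0.074]
[208.98, 213.5, 733] [0.5188 0.0556 0.124 ] [0.5243 0.0623 0.074 ]
[254.76, 218.92, 746] [ 0.5041 -0.0624  0.124 ] [ 0.509  -0.0604  0.074 ]
[232.56, 221.73, 735] [ 0.4972 -0.0052  0.124 ] [ 0.5018 -0.0009  0.074 ]
[210.22, 224.52, 733] [0.4903 0.0522 0.124 ] [0.4947 0.0588 0.074 ]
wells
[141.4, 201.58, 444] [0.5659 0.2604 0.012 ]
[133.76, 206.27, 467] [0.5527 0.2814 0.012 ]
[146.0, 209.02, 468] [0.5448 0.2471 0.012 ]
[125.88, 211.02, 472] [0.5394 0.303  0.012 ]
[138.31, 213.86, 474] [0.5312 0.2682 0.012 ]
[150.66, 216.61, 476] [0.5233 0.2336 0.012 ]
[130.58, 218.55, 457] [0.5181 0.2894 0.012 ]
[142.89, 221.32, 484] [0.5102 0.255  0.012 ]
[155.25, 224.08, 499] [0.5022 0.2204 0.012 ]
[135.21, 226.13, 472] [0.4968 0.276  0.012 ]
[147.6, 228.81, 493] [0.4891 0.2414 0.012 ]
[139.8, 233.6, 485] [0.4758 0.2628 0.012 ]
scene wells
[376.82, 277.97, 267] [0.5012 0.2184 0.012 ]
[385.93, 279.36, 253] [0.4878 0.2393 0.012 ]
[395.18, 280.79, 265] [0.4745 0.2605 0.012 ]
[376.14, 283.75, 292] [0.5223 0.2309 0.012 ]
[385.39, 285.28, 297] [0.5093 0.252  0.012 ]
[395.06, 286.85, 311] [0.4958 0.2739 0.012 ]
[375.77, 289.93, 330] [0.5433 0.2445 0.012 ]
[385.18, 291.48, 327] [0.5303 0.2655 0.012 ]
[394.98, 293.11, 315] [0.5169 0.2873 0.012 ]
[375.28, 296.3, 320] [0.5645 0.2578 0.012 ]
[384.99, 297.9, 332] [0.5512 0.279  0.012 ]
[394.68, 299.48, 343] [0.538 0.3   0.012]
box ((325.4622802734375, 214.36793518066406), (39.97191619873047, 32.27972412109375), 74.05460357666016)
[[0.565, -0.196, 0.04], [0.59, -0.283, 0.04], [0.483, -0.311, 0.04], [0.459, -0.225, 0.04]]
ball [ 0.513  -0.4713  0.085 ]
cap scene [0.5361 0.0383 0.12  ]
ball scene [ 0.5146 -0.259   0.085 ]
```

View pics/c2.png

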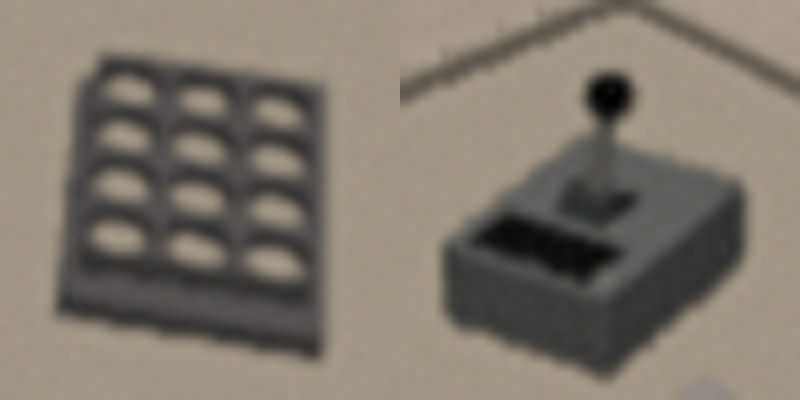

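Scene confirms it: the plate's cut corner is at the top-left of the left crop, next to the well at (376.8,278), world (.502,.219) in both views. The lever ball is at (308,194) scene.

```bash
python3 - <<'E'
from h import *
t=load('top');s=load('scene')
a=(195+118/5-.4,190+101/5-.4);b=(275+235/5-.4,210+70/5-.4)
print('tall',plane(t,a,.124).round(4),plane(s,b,.122).round(4),tri([(t,a),(s,b)]).round(4))
a=(290+197/5-.4,185+157/5-.4);b=(232+209/8-.4,182+96/8-.4)
print('ball',plane(t,a,.085).round(4),tri([(t,a),(s,b)]).round(4))
rows((.534,.037,.2))
E
```

```text
tall [0.5283 0.0319 0.124 ] [0.537  0.0388 0.122 ] [0.5294 0.0328 0.1157]
ball [ 0.5147 -0.2584  0.085 ] [ 0.5149 -0.2587  0.0885]
shift [ 3.463 -3.298  0.383] tool axes
 [[ 0.951  0.309 -0.001]
 [ 0.309 -0.951  0.001]
 [-0.    -0.002 -1.   ]]
```

```bash
for i in 1; do python3 -m pendant '[0,0.2,-0.2,0,0,0,0, 0,0.43,-0.41,0,0,0,0, 0,0.65,-0.62,0,0,0,0, 0,0.86,-0.82,0,0,0,0, 0,0.86,-0.82,0,0,0,0]'; done
python3 -m pendant '[0,0.2,-0.2,0,0,0,0, 0,0.43,-0.41,0,0,0,0, 0,0.65,-0.62,0,0,0,0, 0,0.86,-0.82,0,0,0,0, 0,0.86,-0.82,0,0,0,0]'
python3 -m pendant '[0,0.2,-0.2,0,0,0,0, 0,0.43,-0.41,0,0,0,0, 0,0.65,-0.62,0,0,0,0, 0,0.86,-0.82,0,0,0,0, 0,0.86,-0.82,0,0,0,0]'
python3 -c "
from h import *
rows((.529,.033,.23))"
```

```text
clock: 0.6
tool_pos: [0.2815, -0.4314, 0.2574]
eef_rot: [0.987, 0.161, 0.001, -0.002]
contact_force: [0.0, -0.9, 0.8]
opening: 0.566
finger_force: 0.0
clock: 1.1
tool_pos: [0.3658, -0.2755, 0.2575]
eef_rot: [0.987, 0.162, 0.001, -0.001]
contact_force: [-0.1, -1.2, -0.0]
opening: 0.116
finger_force: 0.0
clock: 1.6
tool_pos: [0.4507, -0.1187, 0.2575]
eef_rot: [0.987, 0.161, 0.002, -0.001]
contact_force: [-0.0, 0.2, -0.1]
opening: 0.004
finger_force: 0.0
shift [ 0.816 -0.792  0.188] tool axes
 [[ 0.948  0.318  0.003]
 [ 0.318 -0.948  0.003]
 [ 0.004 -0.002 -1.   ]]
```

```bash
python3 -m pendant '[0,0.2,-0.2,0,0,0,0, 0,0.4,-0.39,0,0,0,0, 0,0.6,-0.58,0,0,0,0, 0,0.79,-0.77,0,0,0,0, 0,0.79,-0.77,0,0,0,0, 0,0.79,-0.77,0,0,0,0, 0,0.79,-0.77,0,0,0,0]'
python3 -c "
from h import *
s=snap('wrist','w1'); print(np.round(s['cam_to_world'],3)[:3].tolist()); print(proj(s,(.5283,.0319,.124)))
snap('scene','s1');snap('top','t1')
rows((.5283,.0319,.17))"
```

```text
clock: 2.3
tool_pos: [0.5236, 0.0198, 0.2571]
eef_rot: [0.988, 0.155, -0.001, 0.001]
contact_force: [-0.1, 0.1, 0.2]
opening: 0.001
finger_force: 0.0
[[0.306, 0.915, 0.262, 0.592], [-0.952, 0.293, 0.086, 0.041], [0.002, -0.276, 0.961, 0.385]]
[np.float64(266.77328372604967), np.float64(191.12422118674152)]
shift [ 0.053 -0.064  0.583] tool axes
 [[ 0.952  0.306 -0.001]
 [ 0.306 -0.952 -0.001]
 [-0.001  0.001 -1.   ]]
```

View pics/w1.png

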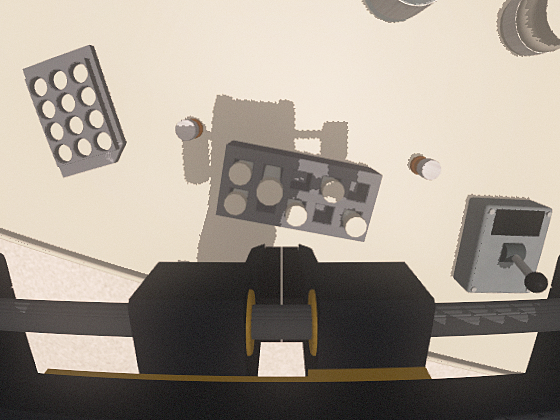

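Wrist view: tall cap at (269,190.5), within 3 px of the prediction. The cut corner of the plate is at (118,155) with its well at (104,141), and the lever ball is at (536,283), all as expected.

```bash
python3 - <<'E'
from h import *
w=load('w1');t=load('top');s=load('scene')
print('tall',plane(w,(269,190.5),.124).round(4),'well',plane(w,(104,141),.015).round(4))
print('ball',tri([(w,(536,283)),(t,(329,216)),(s,(257.7,193.6))]).round(4),plane(w,(536,283),.086).round(4))
for c in((485,195),(551,206),(537,293),(464,291)): print(plane(w,c,.04).round(4))
E
python3 -m pendant '[0,0.04,-0.05,0.25,0,0,0, 0,0.04,-0.05,0.5,0,0,0, 0,0.04,-0.06,0.58,0,0,0, 0,0.04,-0.06,0.58,0,0,0, 0,0.04,-0.06,0.58,0,0,0]'
```

```text
tall [0.5293 0.0304 0.124 ] well [0.5017 0.2176 0.015 ]
ball [ 0.5143 -0.2593  0.0907] [ 0.5112 -0.2682  0.086 ]
[ 0.5769 -0.1983  0.04  ]
[ 0.5906 -0.282   0.04  ]
[ 0.4871 -0.3247  0.04  ]
[ 0.4633 -0.2297  0.04  ]
clock: 2.95
tool_pos: [0.5277, 0.0324, 0.1714]
eef_rot: [0.988, 0.156, 0.001, 0.0]
contact_force: [1.2, -0.2, 0.7]
opening: 0.003
finger_force: 0.0
```

```bash
python3 -m pendant '[0,0,0,0,0,0,0, 0,0,0,0,0,0,0, 0,0,0,0,0,0,0, 0,0,0,0,0,0,0, 0,0,0,0,0,0,0, 0,0,0,0,0,0,0, 0,0,0,0,0,0,0, 0,0,0,0,0,0,0, 0,0,0,0,0,0,0, 0,0,0,0,0,0,0, 0,0,0,0,0,0,0, 0,0,0,0,0,0,0]'
python3 -m pendant '[0,0,0,0,0,0,0, 0,0,0,0,0,0,0, 0,0,0,0,0,0,0, 0,0,0,0,0,0,0, 0,0,0,0,0,0,0, 0,0,0,0,0,0,0, 0,0,0,0,0,0,0, 0,0,0,0,0,0,0, 0,0,0,0,0,0,0, 0,0,0,0,0,0,0, 0,0,0,0,0,0,0, 0,0,0,0,0,0,0]'
python3 -m pendant '[0,0,0,-0.2,0,0,0, 0,0,0,-0.35,0,0,0, 0,0,0,-0.35,0,0,0]'
python3 -c "
from h import *
rows((.5017,.219,.2)); rows((.5017,.219,.075))"
```

```text
clock: 4.15
tool_pos: [0.5271, 0.0328, 0.1704]
eef_rot: [0.988, 0.156, -0.0, 0.0]
contact_force: [-0.5, -0.2, -0.7]
opening: 0.01
finger_force: 0.0
clock: 5.35
tool_pos: [0.5271, 0.0328, 0.1704]
eef_rot: [0.988, 0.156, 0.0, 0.0]
contact_force: [0.4, 0.5, 0.3]
opening: 0.008
finger_force: 0.0
clock: 5.65
tool_pos: [0.529, 0.033, 0.2254]
eef_rot: [0.988, 0.156, 0.003, 0.0]
contact_force: [1.0, 1.1, -0.1]
opening: 0.006
finger_force: 0.0
shift [ 0.209 -1.236  0.169] tool axes
 [[ 0.951  0.308  0.006]
 [ 0.308 -0.951  0.001]
 [ 0.006  0.001 -1.   ]]
shift [ 0.204 -1.237  1.003] tool axes
 [[ 0.951  0.308  0.006]
 [ 0.308 -0.951  0.001]
 [ 0.006  0.001 -1.   ]]
```

```bash
python3 -m pendant '[0,0.05,-0.3,0,0,0,0, 0,0.1,-0.6,0,0,0,0, 0,0.16,-0.95,0,0,0,0, 0,0.16,-0.95,0,0,0,0]'
python3 -m pendant '[0,0.05,-0.27,0.1,0,0,0, 0,0.05,-0.27,0.3,0,0,0, 0,0.05,-0.27,0.5,0,0,0, 0,0.05,-0.27,0.5,0,0,0, 0,0.05,-0.27,0.5,0,0,0]'
python3 -c "
from h import *
w=snap('wrist','w2'); rows((.5017,.219,.075)); print(proj(w,(.5017,.219,.012)))"
```

```text
clock: 6.05
tool_pos: [0.5037, 0.1847, 0.2222]
eef_rot: [0.987, 0.162, -0.0, -0.003]
contact_force: [-0.7, -0.2, -0.4]
opening: 0.003
finger_force: 0.0
clock: 6.55
tool_pos: [0.5004, 0.2159, 0.1476]
eef_rot: [0.988, 0.156, -0.001, 0.0]
contact_force: [0.1, -0.0, 0.1]
opening: 0.004
finger_force: 0.0
shift [ 0.009 -0.017  0.49 ] tool axes
 [[ 0.951  0.308  0.001]
 [ 0.308 -0.951 -0.   ]
 [ 0.001  0.    -1.   ]]
[np.float64(276.44179213761305), np.float64(197.5984677178545)]
```

View pics/w2.png

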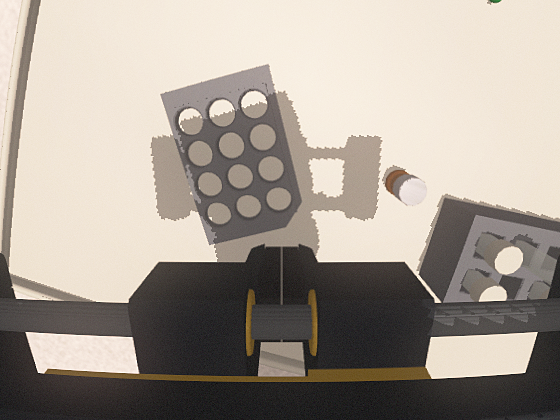

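Wrist view: the cut corner is at (299,205) and its well at (279,198), about 1 mm from the prediction. I'll descend and hold.

```bash
python3 -m pendant '[0,0.01,-0.01,0.25,0,0,0, 0,0.01,-0.01,0.47,0,0,0, 0,0.01,-0.01,0.47,0,0,0, 0,0.01,-0.01,0.47,0,0,0, 0,0.01,-0.01,0.47,0,0,0, 0,0.01,-0.01,0.47,0,0,0, 0,0.01,-0.01,0.47,0,0,0, 0,0.01,-0.01,0.47,0,0,0, 0,0.01,-0.01,0.47,0,0,0, 0,0.01,-0.01,0.47,0,0,0, 0,0.01,-0.01,0.47,0,0,0, 0,0.01,-0.01,0.47,0,0,0]'
python3 -m pendant '[0,0,0,0,0,0,0, 0,0,0,0,0,0,0, 0,0,0,0,0,0,0, 0,0,0,0,0,0,0, 0,0,0,0,0,0,0, 0,0,0,0,0,0,0, 0,0,0,0,0,0,0, 0,0,0,0,0,0,0, 0,0,0,0,0,0,0, 0,0,0,0,0,0,0, 0,0,0,0,0,0,0, 0,0,0,0,0,0,0]'
python3 -m pendant '[0,0,0,-0.25,0,0,0, 0,0,0,-0.5,0,0,0, 0,0,0,-0.75,0,0,0, 0,0,0,-1,0,0,0, 0,0,0,-1,0,0,0]'
python3 - <<'E'
from h import *
t=load('top');w=load('w1')
# box direction and centre from window/outlines: use minAreaRect of wrist box top is poor; use top mask edges
ctr=np.array([.524,-.254])
rows((.44,-.275,.22))
E
```

```text
clock: 7.8
tool_pos: [0.5015, 0.2185, 0.0773]
eef_rot: [0.988, 0.156, -0.0, 0.0]
contact_force: [-0.9, 0.9, 0.3]
opening: 0.003
finger_force: 0.0
clock: 9.0
tool_pos: [0.5016, 0.2185, 0.0774]
eef_rot: [0.988, 0.156, -0.0, 0.0]
contact_force: [0.2, 0.8, 0.5]
opening: 0.003
finger_force: 0.0
clock: 9.5
tool_pos: [0.5042, 0.2197, 0.2321]
eef_rot: [0.988, 0.156, 0.005, -0.001]
contact_force: [1.0, -0.2, -0.1]
opening: 0.001
finger_force: 0.0
shift [-1.425  3.005  0.062] tool axes
 [[ 0.951  0.308  0.009]
 [ 0.308 -0.951  0.004]
 [ 0.01  -0.001 -1.   ]]
```

```bash
python3 -m pendant '[0,-0.1,0.25,0,0,0,0, 0,-0.2,0.5,0,0,0,0, 0,-0.32,0.76,0,0,0,0, 0,-0.32,0.76,0,0,0,0]'
python3 -m pendant '[0,-0.1,0.25,0,0,0,0, 0,-0.2,0.5,0,0,0,0, 0,-0.32,0.76,0,0,0,0, 0,-0.32,0.76,0,0,0,0]'
python3 -m pendant '[0,-0.1,0.25,0,0,0,0, 0,-0.2,0.5,0,0,0,0, 0,-0.32,0.76,0,0,0,0, 0,-0.32,0.76,0,0,0,0]'
python3 -m pendant '[0,-0.1,0.25,0,0,0,0, 0,-0.2,0.5,0,0,0,0, 0,-0.3,0.75,0,0,0,0, 0,-0.3,0.75,0,0,0,0, 0,-0.3,0.75,0,0,0,0]'
python3 -c "
from h import *
w=snap('wrist','w3'); rows((.461,-.273,.085)); print(proj(w,(.5143,-.259,.0885)))"
```

```text
clock: 9.9
tool_pos: [0.4895, 0.0876, 0.2267]
eef_rot: [0.988, 0.151, -0.002, 0.003]
contact_force: [-0.8, 0.0, -0.3]
opening: 0.005
finger_force: 0.0
clock: 10.3
tool_pos: [0.479, -0.0347, 0.2268]
eef_rot: [0.989, 0.151, -0.002, 0.002]
contact_force: [0.5, -0.1, 0.2]
opening: 0.003
finger_force: 0.0
clock: 10.7
tool_pos: [0.4688, -0.1574, 0.2268]
eef_rot: [0.988, 0.151, -0.001, 0.002]
contact_force: [-1.4, 0.0, 0.1]
opening: 0.002
finger_force: 0.0
clock: 11.2
tool_pos: [0.4624, -0.2715, 0.2269]
eef_rot: [0.988, 0.156, -0.0, -0.001]
contact_force: [-0.1, 0.5, 0.5]
opening: 0.007
finger_force: 0.0
shift [-0.017  0.016  0.947] tool axes
 [[ 0.951  0.31  -0.   ]
 [ 0.31  -0.951  0.002]
 [ 0.    -0.002 -1.   ]]
[np.float64(285.1762816016362), np.float64(133.46797283883876)]
```

View pics/w3.png

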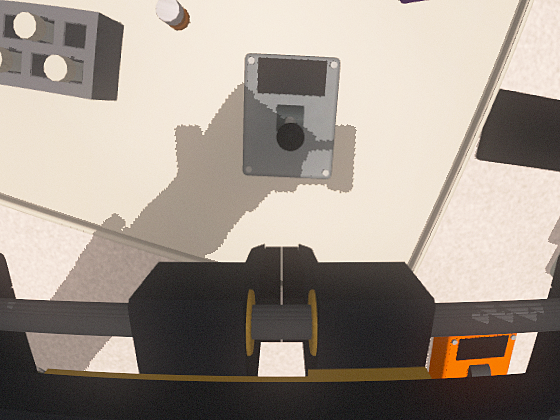

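Wrist view: the ball is at (290,137), within about 5 px of the prediction, with the box square to the tool and straight ahead. I'll descend behind the lever.

```bash
python3 -m pendant '[0,-0.05,0.02,0.25,0,0,0, 0,-0.05,0.02,0.5,0,0,0, 0,-0.05,0.02,0.75,0,0,0, 0,-0.05,0.02,0.94,0,0,0, 0,-0.05,0.02,0.94,0,0,0, 0,-0.05,0.02,0.94,0,0,0]'
python3 -c "
from h import *
w=load('w3'); p=plane(w,(290,137),.0885); print(p); rows(p); rows((.5143,-.259,.0885))"
```

```text
clock: 11.85
tool_pos: [0.4566, -0.2755, 0.0867]
eef_rot: [0.988, 0.158, -0.0, -0.001]
contact_force: [0.2, -0.2, 0.3]
opening: 0.008
finger_force: 0.0
[ 0.51287822 -0.26341849  0.0885    ]
shift [ 0.381  0.04  -0.012] tool axes
 [[ 0.95   0.311 -0.   ]
 [ 0.311 -0.95   0.001]
 [ 0.    -0.001 -1.   ]]
shift [ 0.399  0.015 -0.012] tool axes
 [[ 0.95   0.311 -0.   ]
 [ 0.311 -0.95   0.001]
 [ 0.    -0.001 -1.   ]]
```

```bash
python3 -m pendant '[0,0.1,0.03,0,0,0,0, 0,0.17,0.04,0,0,0,0, 0,0.2,0.04,0,0,0,0, 0,0.23,0.04,0,0,0,0, 0,0.26,0.04,0,0,0,0, 0,0.29,0.04,0,0,0,0, 0,0.32,0.04,0,0,0,0, 0,0.35,0.04,0,0,0,0, 0,0.38,0.04,0,0,0,0, 0,0.41,0.05,0,0,0,0, 0,0.44,0.05,0,0,0,0]'
python3 -c "
from h import *
w=snap('wrist','w4');snap('scene','s4'); a=load('s4')['img'][172:222,227:287]; b=w['img']
cv2.imwrite('pics/c4.png',np.hstack([cv2.resize(a,(400,333)),cv2.resize(b[60:310,150:450],(400,333))])[:,:,::-1])"
```

```text
clock: 12.95
tool_pos: [0.5213, -0.2638, 0.0862]
eef_rot: [0.988, 0.156, -0.0, -0.0]
contact_force: [-1.8, -1.1, -0.9]
opening: 0.01
finger_force: 0.7
```

View pics/c4.png

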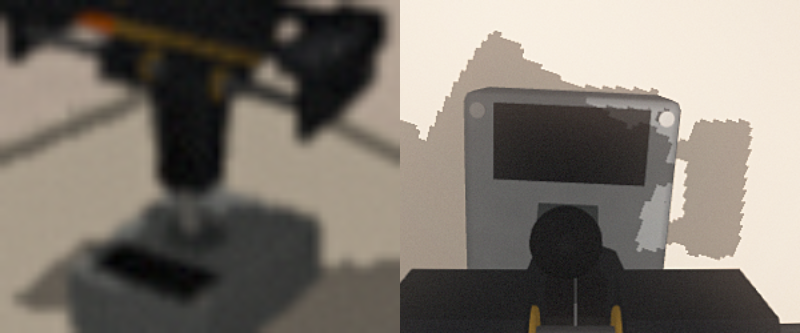

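The ball sits centred in front of the fingertips at (274,241) and is being pushed at about 2 N. I'll continue in small steps.

```bash
python3 -m pendant '[0,0.02,0,0,0,0,0, 0,0.04,0,0,0,0,0, 0,0.06,0,0,0,0,0, 0,0.06,0,0,0,0,0]'
python3 -c "
from h import *
w=load('w4');p=plane(w,(274,241),.089);print('ball before',p,(p-np.array([.526,-.256,0]))[:2]@[.965,.264])"
```

```text
clock: 13.45
tool_pos: [0.5282, -0.2618, 0.0861]
eef_rot: [0.988, 0.156, -0.002, -0.0]
contact_force: [-3.3, -0.7, 0.5]
opening: 0.001
finger_force: 1.9
ball before [ 0.54019907 -0.25578876  0.089     ] 0.0137578699115054
```

```bash
python3 -m pendant '[0,0.015,0,0,0,0,0, 0,0.03,0,0,0,0,0, 0,0.03,0,0,0,0,0]'
```

```text
clock: 13.75
tool_pos: [0.5289, -0.2616, 0.0858]
eef_rot: [0.988, 0.155, -0.005, -0.0]
contact_force: [-9.8, -3.4, 3.9]
opening: 0.002
finger_force: 5.3
```

Force rose to 10 N with almost no motion, so the lever is at its stop. I'll back off, lift and check.

```bash
python3 -m pendant '[0,-0.1,0,0,0,0,0, 0,-0.3,0,0,0,0,0, 0,-0.5,0,0,0,0,0, 0,-0.5,0,-0.3,0,0,0, 0,-0.5,0,-0.6,0,0,0, 0,-0.5,0,-0.8,0,0,0, 0,-0.5,0,-0.8,0,0,0, 0,-0.5,0,-0.8,0,0,0]'
python3 -c "
from h import *
w=snap('wrist','w5');s=snap('scene','s5');snap('top','t5')
g=cv2.resize(s['img'][172:222,227:287],(400,333)); cv2.imwrite('pics/c5.png',np.hstack([g,cv2.resize(w['img'][0:250,150:450],(400,333))])[:,:,::-1])
for q in (.5,.85,1.): 
  d=.05*np.sin(q-.5); P=(.526+.965*d,-.256+.264*d,.04+.05*np.cos(q-.5)); print(q,np.round(proj(s,P),1),np.round(proj(w,P),1))
a=load('top')['img'].astype(int);b=load('t5')['img'].astype(int)
d=np.abs(a-b).sum(2)[100:285,75:395]>90; n,l,st,c=cv2.connectedComponentsWithStats(d.astype(np.uint8)); print([(st[i].tolist()) for i in range(1,n) if st[i,4]>8])
print(np.round(r.get_state()['contact_force'],1))"
```

```text
clock: 14.55
tool_pos: [0.4638, -0.283, 0.2072]
eef_rot: [0.988, 0.157, 0.002, 0.001]
contact_force: [-0.7, -0.5, -0.3]
opening: 0.008
finger_force: 0.0
0.5 [256.  194.7] [270.1 115.6]
0.85 [253.1 197.7] [271.2  90.8]
1.0 [251.9 199.4] [271.7  81.1]
[[198, 91, 122, 94, 6577]]
[-0.8  0.2 -0.4]
```

View pics/c5.png

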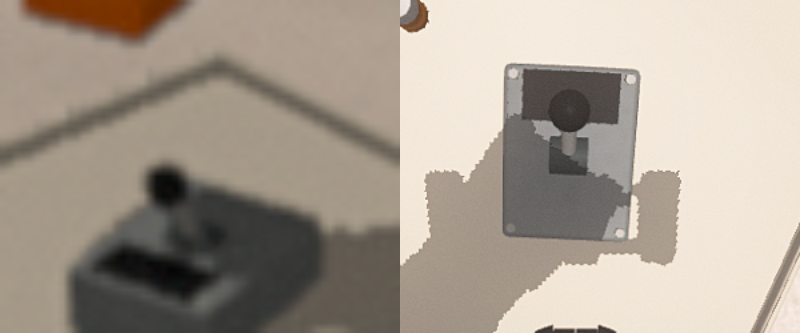

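The ball is now at wrist (277,82) and scene (252,199.8), which matches joint 1.0. The gripper is clear and everything else is in place.

```bash
python3 -c "
from plant import r
print(r.finish_job())"
```

```text
the job is handed in; nothing more can be done
None
```

The job is handed in with no verdict returned: I pointed at the tall tube and then the cut-corner well for over 2 s each, then pushed the lever to its stop at about 10 N and backed the gripper clear, with no sign of touching or moving anything else.

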